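Clear broken glass off a plate, then mirror its cross to the side camera

ROBOT

A 6-joint arm with a two-finger parallel gripper is mounted at the origin on the work surface. World frame = base frame: x ahead of the robot, y to its left, z up, the work surface at z = 0. Lengths are in m, angles in rad, forces in N, time in s.
With the tool pointing down it reaches from about 0.35 to 0.85 m from the base axis. Payload 8.1 kg.
Tool frame: the origin (TCP) lies at the very end of the fingers, on their centre line; the grasp point (between the pads) lies robot.tcp_to_grasp behind it (robot.tcp_to_grasp is the distance from the TCP to the grasp point, in m); z points along the fingers, y is the line along which they close (so a half turn about z gives the same grasp; the last joint's range is limited). The gripper opens to 93 mm and grips with 3 to 60 N. Pads are 15 mm wide; open, the fingers measure 128 mm over their backs; the gripper's body (75 mm by 188 mm) begins 65 mm behind the grasp point.
Start: joints at [-0.085, 0.13, 1.488, -0, 1.523, -0.085], TCP at [0.6, 0, 0.219] pointing down, gripper open.
Joint ranges: [-2.96, 2.96], [-0.89, 2.26], [0.02, 2.5], [-1.34, 4.48], [0, 2.73], [-2.66, 2.66]. Speed limits (rad/s): [2.39, 2.39, 2.79, 3.14, 3.14, 3.14].

INTERFACE

Orientations are given as a rotation vector (axis times angle).
In Python, from plant import robot gives the robot as it stands. The module is installed in compiled form; this text tells all that it offers.
- The arm moves only by the shell command python3 -m pendant 'ROWS' [FORCE]. ROWS is JSON, a list that holds one entry, the list of rows, each a list of 5 numbers: the opening, from 0 (shut) to 1 (fully open), then the shift along the tool's x, y, z in cm, then the turn about the tool's z in degrees. In form: [[[fingers, x, y, z, roll], ...]]. A call has 1 to 8 rows; each row shifts and turns the commanded pose from where the row before left it, along the tool's axes as they then stand; what a row does not reach is not made up. A row lasts 1/10 s, in which the tool goes at most 50 mm and 8.59 degrees, less where a joint would pass 70% of its speed; a pose out of reach is approached as far as the arm can. A call is refused whole if a number of a shift passes 5 or a number of a turn 8.59, either way. A call with a gripper value outside its range is refused whole. The fingers move at their own pace and stop on an object; FORCE is the grip in N (left out, the last holds). Time passes only in rows, so rows that do not move let the fingers close. It gives the time, the measured TCP pose, the force, the opening and the grip force at its end, in the units of the state.
- robot.read_state(): the state, without advancing time (a new reading comes with each control period).
- robot.read_camera(name): name is "scene" or "side" or "wrist"; returns a dict with "img" (400x640x3 uint8, blue, green, red), "K" (3x3 intrinsics, pixels), "k1" (the pictures are not rectified: a ray, as slopes to the right and down, at radius r is drawn at 1 + k1 r^2 times it, then the intrinsics apply), "pose" (4x4, takes a point from camera to world coordinates). Camera axes: x right, y up, looking along -z (the intrinsics and any distortion apply to the point x, -y, -z); pixel columns grow to the right and rows downward; lengths in m; the calibration is good to about 2 mm. A picture is of the moment at which its call begins. There is no depth.
- robot.close_job(): hands the job in; it is judged then, once.
The state is a dict: "t": time; "q": joint angles; "dq": joint speeds; "joint_torque": joint torques, N m; "tool_pos": TCP position; "orientation": TCP orientation; "force": force on the tool from outside, world axes, zero at the start; "wrist_torque": the same for the moment, N m; "opening": finger opening in m; "gripper_force": force on a finger pad.
Only numpy, scipy, OpenCV 4.12 (cv2) and the standard library are available. Lean on these libraries where they do the work, as an engineer would, in place of code of your own. Each camera call takes 0.05 s, during which the arm holds its last target. There are 200 camera calls.

TASK

A thick glass slide has broken on the sample plate of the side-view camera bench: grip the scraper block and wipe all three pieces off the plate into the catch tray in front of it, never touching the glass with the hand, then set the scraper down on the bench clear of the camera bench. Next take the inspection mirror by its handle out of its rest and hold it straight above the plate's cross at the height of the camera lens, glass angled half-way between cross and lens, so that the level camera sees the cross in the middle of the mirror. Finish while still holding the mirror there, steady at that angle and touching nothing else with it; leave everything else on the bench where it is.

Things in the scene. Friction and masses are not known exactly. Their poses are not given: they have to be found in the camera images.
- rig: side-view imaging bench, fixed to the work surface: an aluminium rail 60 mm wide, 560 mm long lying along its y axis, the sample plate at its middle, a level camera on a post at its +y end (body and lens 42 to 46 mm wide, y 170 to 320 mm, z 137 to 194 mm), an upright backlight panel 85 mm wide at its -y end (y = -175 mm, z up to 188 mm). Origin on the work surface under the plate's middle; x is the short way across, away from the robot, z up.
- plate: the sample plate of the imaging bench: flat dark rectangle 130 mm (x) by 120 mm (y), 8 mm thick, no rims. Origin at the middle of its upper face, which is 70 mm above the work surface; axes as rig.
- cross (a point): the centring cross: two fine light lines 24 mm long in the middle of the plate's upper face, at first hidden or littered by the glass. Axes as rig.
- lens (a point): middle of the camera's front lens, 170 mm to the +y side of the cross (rig axes) and 160 mm above the work surface; it looks level along the rig's -y direction, over the plate. Axes as rig.
- sight (a point): the point (nothing to be seen there) straight above the cross at lens height, 90 mm above the plate, where the lens looks. Its z axis points half-way between the direction to the cross (straight down) and the direction to the lens (level), that is 45 degrees down towards the lens; its x axis is the rig's x axis. A mirror centred here, looking along this z axis, shows the cross in its middle to the lens.
- tray: open white catch tray, fixed in front of the plate (the robot's side, -x of the rig): 150 x 150 mm, 30 mm high, walls and floor 3 mm. Origin under its middle, 125 mm from the cross, 1 mm above the work surface; its far wall stands 15 mm in under the front edge of the plate, so what goes over that edge falls into it. Axes as rig.
- scraper: scraper block standing upright on the work surface on its rubber lip: lip 22 mm thick (x), 112 mm wide (y), 12 mm high; above it a body 18 mm thick, 96 mm wide, up to 63 mm high, to be gripped across its 18 mm. About 150 g (varies by a third). Origin at the middle of the lip's underside, z up.
- mirror: inspection mirror: black square handle 14 x 14 x 150 mm along its x axis, then a thin rod to the round head at its +x end. Origin at the middle of the handle, on its axis; about 140 g in all, balanced 27 mm from the origin towards the head. It lies level in rest, its axis 40 mm above the work surface, z up.
- mirror_head: round head of the inspection mirror, 60 mm across, 4 mm thick, origin at its middle, 145 mm from the middle of the handle, on the handle's axis. Its z axis is the way the glass looks; x is the handle's x. It swivels stiffly about the handle's axis (0.12 N m of friction) and stays as set; it starts with the glass looking down and to the handle's +y side, 45 degrees below level give or take 17 degrees.
- rest: grey sheet-metal rest of the inspection mirror, fixed: base 150 x 56 x 4 mm, two notched posts 5 mm thick, 36 mm wide, 45 mm high at x = -55 and +60 mm, the handle lying 33 mm up in the notches (16 mm wide, 12 mm deep) and free to be gripped between the posts. Origin under its middle on the work surface; x runs along the mirror's handle, z up.
- chip0: piece of broken thick glass, about 23 x 18 mm, 6 mm thick, 10 g, lying on the plate within 55 mm of its middle each way. Origin under its middle.
- chip1: piece of broken thick glass, about 23 x 18 mm, 6 mm thick, 10 g, lying on the plate within 55 mm of its middle each way. Origin under its middle.
- chip2: piece of broken thick glass, about 23 x 18 mm, 6 mm thick, 10 g, lying on the plate within 55 mm of its middle each way. Origin under its middle.
- tip_box: pipette-tip box, 87 x 122 x 58 mm, clear with a lid; loose bystander, origin under its middle.
- petri: two stacked petri dishes, 93 mm across, 32 mm high; loose bystander, origin under its middle.
- beaker: open glass beaker, 52 mm across, 75 mm high; loose bystander, origin under its middle.
- tube_rack: low white rack of small tubes, 65 x 140 x 46 mm; loose bystander, origin under its middle.
- slide_box: closed grey slide box, 87 x 177 x 33 mm; loose bystander, origin under its middle.
- bottle: amber bottle, 60 mm across, 120 mm high; loose bystander, origin under its middle.
- cuvettes: small clear open box with cuvettes, 60 x 60 x 28 mm; loose bystander, origin under its middle.
Not all that is in view belongs to the job. What is shaped like the rest but blue or red is not meant.

How it is judged:
On the way, in this order (a step that is already met when the one before it is completed fails the run):
1. all three pieces of glass lie in the catch tray (x of chip0 in the frame of tray between -0.075 and 0.075 m and y of chip0 in the frame of tray between -0.075 and 0.075 m and z of each of chip0, chip1, chip2 in the frame of tray below 0.035 m and x of chip1 in the frame of tray between -0.075 and 0.075 m and y of chip1 in the frame of tray between -0.075 and 0.075 m and x of chip2 in the frame of tray between -0.075 and 0.075 m and y of chip2 in the frame of tray between -0.075 and 0.075 m), for 0.2 s.
2. the scraper is set down on the bench, let go, clear of the camera bench (height (world z) of scraper below 0.03 m and horizontal distance between scraper and cross above 0.12 m and linear speed of scraper below 0.02 m/s and contact force between the fingers and scraper below 0.1 N and contact force between scraper and rig below 0.1 N), for 0.2 s.
At the end, for the whole second after the job is handed in: Glass in the tray; scraper released on the bench, 120 mm or more from the cross; mirror gripped (over 1 N), still, touching nothing else, its middle within 18 mm of the point above the cross at lens height, looking within 0.13 rad of half-way between cross and lens (all of step 1 and all of step 2 and distance between mirror_head and sight below 0.018 m and angle between the z axis of mirror_head and the z axis of sight, either way round below 0.13 rad and z of each of cross, lens in the frame of mirror_head above 0.03 m and contact force between the fingers and mirror above 1 N and contact force between mirror and rig below 0.1 N and contact force between mirror and rest below 0.1 N and contact force between mirror and scraper below 0.1 N and linear speed of mirror_head below 0.015 m/s and angular speed of mirror_head below 0.12 rad/s); the arm keeps its last pose, push and grip.
It fails at once if the hand or arm touches a piece of glass (contact force between any of the fingers, the arm and chip0 above 0.3 N or contact force between any of the fingers, the arm and chip1 above 0.3 N or contact force between any of the fingers, the arm and chip2 above 0.3 N).
It fails at once if a bystander is moved more than 25 mm (distance of any of tip_box, petri, beaker, tube_rack, slide_box, bottle, cuvettes from where it was at the start of the episode above 0.025 m).
It also fails if it takes over 70 s, if anything falls off the work surface, if the arm or the gripper's body presses on something with over 40 N, if the wrist force passes 120 N, or if a joint passes its speed limit or range.

## Working session

There is one attempt and no reset: what is moved stays moved. The work goes in short steps, Python scripts to look and compute and a shell command to move; the robot and the scene stay as the last step left them, time stands still between calls to the robot, and variables do not carry over. Pictures are saved under pics/ and viewed, at most 10 in all, crops included, and the job is handed in when it is done.

```bash
mkdir -p pics
cat > h.py <<'E'
import numpy as np, cv2
from plant import robot
def snap(name,fn=None):
    c=robot.read_camera(name)
    if fn: cv2.imwrite('pics/'+fn,c['img'])
    np.savez('cam_'+name,**{k:np.array(v) for k,v in c.items()})
    return c
def load(name): return dict(np.load('cam_%s.npz'%name))
def pix2plane(c,u,v,z):
    K=c['K'];k1=float(c['k1'])
    d=np.array([[ (u-K[0,2])/K[0,0],(v-K[1,2])/K[1,1]]])[0]
    x=d.copy()
    for _ in range(30): x=d/(1+k1*(x@x))
    r=c['pose'][:3,:3]@np.array([x[0],-x[1],-1]);o=c['pose'][:3,3]
    return o+r*(z-o[2])/r[2]
def proj(c,p):
    P=np.linalg.inv(c['pose'])@np.append(p,1);x=np.array([P[0],-P[1]])/-P[2]
    x=x*(1+float(c['k1'])*(x@x));K=c['K']
    return np.array([K[0,0]*x[0]+K[0,2],K[1,1]*x[1]+K[1,2]])
E
python3 - <<'E'
from h import *
for n in('scene','side','wrist'):
    c=snap(n,n+'0.png'); print(n,c['pose'].round(3).tolist(),c['K'][0,0],c['k1'])
s=robot.read_state();print(s,robot.tcp_to_grasp)
E
```

```text
scene [[-0.605, -0.473, 0.641, 1.196], [0.796, -0.37, 0.479, 0.691], [0.01, 0.8, 0.6, 0.826], [0.0, 0.0, 0.0, 1.0]] 411.0528459528101 0.015556699016682418
side [[-0.891, 0.288, -0.351, 0.093], [-0.453, -0.594, 0.664, 0.886], [-0.017, 0.751, 0.66, 0.869], [0.0, 0.0, 0.0, 1.0]] 381.59786512288497 -0.05003684400132743
wrist [[1.0, 0.0, 0.001, 0.599], [-0.0, 0.968, 0.251, 0.07], [-0.001, -0.251, 0.968, 0.384], [0.0, 0.0, 0.0, 1.0]] 281.8737847565432 -0.035495565070395085
{'t': 0.15, 'q': array([-8.53743686e-02,  1.31012277e-01,  1.48902406e+00,  1.86694702e-05,
        1.52297699e+00, -8.53906423e-02]), 'dq': array([ 0.00046307, -0.00284003, -0.00299639, -0.00049551, -0.00101708,
        0.00138823]), 'joint_torque': array([ 8.59073725e-05, -5.60473788e+01, -4.92333663e+01,  7.68201635e-02,
        3.05504061e-02, -1.41810942e-04]), 'tool_pos': array([5.99570169e-01, 8.15716239e-05, 2.17816506e-01]), 'orientation': array([-2.22064736e+00, -2.22068149e+00,  1.41475043e-03]), 'force': array([ 0.51099934,  0.18664248, -0.44641313]), 'wrist_torque': array([ 0.02374308, -0.01544338, -0.00247441]), 'gripper_force': 0.0, 'opening': 0.09311835899913141} 0.0188
```

View pics/scene0.png

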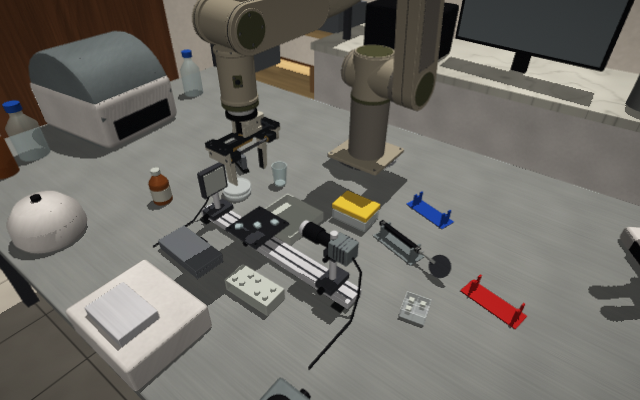

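View pics/side0.png

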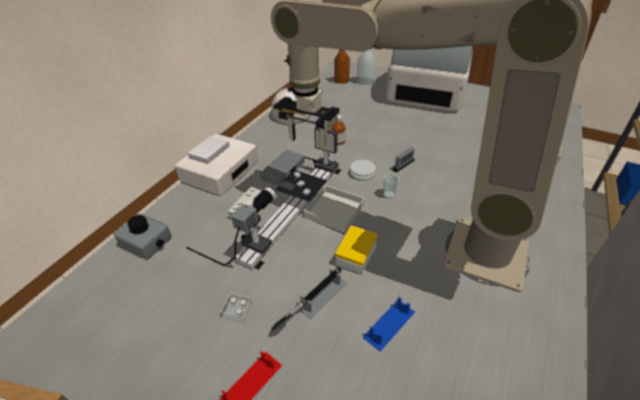

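Side: what is probably the scraper stands at about (404,158), with the plate and chips at about (300,183) and the mirror in the grey rest at about (310,300). The blue (388,325) and red (250,378) rests are decoys; the grey rest holding the mirror is the one described. I'll enlarge this to confirm.

Run:
```python
import cv2,numpy as np
a=cv2.imread('pics/scene0.png')[165:315,190:460];b=cv2.imread('pics/side0.png')
A=cv2.resize(a,(800,444),interpolation=cv2.INTER_CUBIC)
cv2.imwrite('pics/c1.png',A)
p=cv2.resize(b[140:280,230:430],(800,560),interpolation=cv2.INTER_CUBIC)
cv2.imwrite('pics/c2.png',p)
```

```text
(no output)
```

View pics/c1.png

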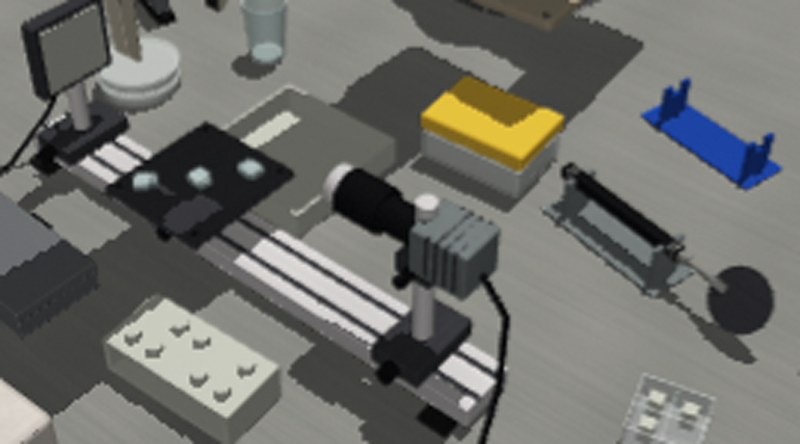

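View pics/c2.png

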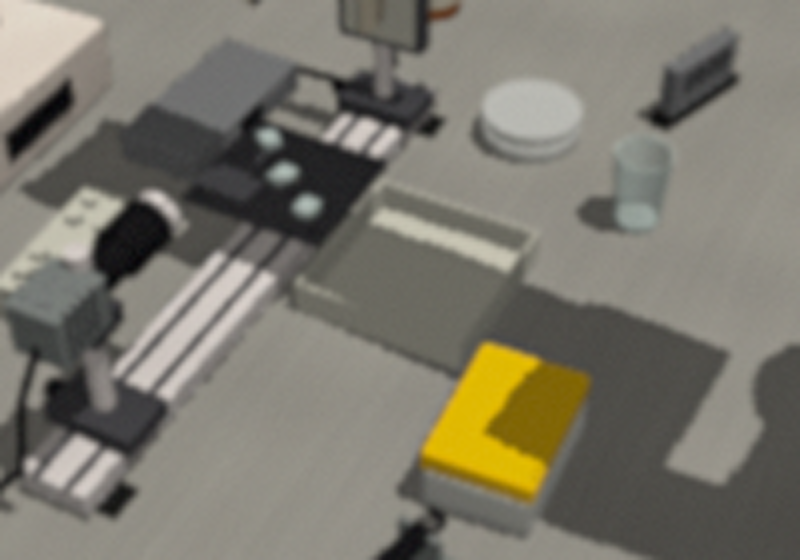

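Run:
```python
from h import *
s=load('scene');d=load('side')
S=lambda u,v,z:pix2plane(s,190+u/2.963,165+v/2.963,z)[:2].round(4)
D=lambda u,v,z:pix2plane(d,230+u/4,140+v/4,z)[:2].round(4)
print('plate S',[S(*p,.07) for p in[(107,185),(207,123),(294,172),(195,243)]])
print('plate D',[D(*p,.07) for p in[(385,165),(325,240),(190,193)]])
print('tray rim S',[S(*p,.031) for p in[(290,88),(395,145)]],'D',[D(*p,.031) for p in[(390,185),(537,237),(296,288),(462,355)]])
print('chips S',[S(*p,.076) for p in[(145,180),(200,176),(250,167)]],'D',[D(*p,.076) for p in[(268,138),(284,172),(307,205)]])
print('rail S',[S(*p,.0) for p in[(500,385),(462,430)]])
print('scraper lip D',[D(*p,.012) for p in[(642,113),(738,76),(660,124)]],'top',[D(*p,.063) for p in[(668,66),(733,30)]])
print('mirror S',[S(*p,.04) for p in[(568,172),(678,245),(740,300)]])
s2=lambda u,v,z:pix2plane(d,u,v,z)[:2].round(4)
print('mirror D',[s2(*p,.04) for p in[(340,272),(306,303),(281,325)]])
for n,P in dict(bottle=(160,205),beaker=(280,185),petri=(237,190)).items(): print(n,pix2plane(s,*P,0)[:2].round(3))
print('tip top S',[S(*p,.058) for p in[(421,115),(463,77),(564,120),(518,165)]])
cv2.imwrite('pics/d.png',cv2.resize(cv2.imread('pics/side0.png')[255:355,220:380],(800,500),interpolation=2))
```

```text
plate S [array([ 0.675 , -0.0298]), array([ 0.5515, -0.0215]), array([0.5546, 0.0951]), array([0.68  , 0.0889])]
plate D [array([ 0.5441, -0.0214]), array([0.5446, 0.0859]), array([0.6733, 0.0823])]
tray rim S [array([ 0.4193, -0.0302]), array([0.4264, 0.118 ])] D [array([ 0.5498, -0.0424]), array([ 0.4088, -0.0338]), array([0.5602, 0.1093]), array([0.4088, 0.1199])]
chips S [array([ 0.6529, -0.0016]), array([0.6177, 0.0345]), array([0.5797, 0.0625])] D [array([ 0.6477, -0.0046]), array([0.6125, 0.0304]), array([0.5747, 0.06  ])]
rail S [array([0.5964, 0.3596]), array([0.6544, 0.3604])]
scraper lip D [array([ 0.3936, -0.2635]), array([ 0.3295, -0.3618]), array([ 0.3729, -0.2544])] top [array([ 0.378 , -0.2751]), array([ 0.3413, -0.3596])]
mirror S [array([0.3635, 0.284 ]), array([0.3898, 0.4163]), array([0.4186, 0.4903])]
mirror D [array([0.3515, 0.2856]), array([0.3875, 0.4135]), array([0.412 , 0.4954])]
bottle [ 0.682 -0.344]
beaker [ 0.364 -0.116]
petri [ 0.475 -0.211]
tip top S [array([0.3981, 0.1295]), array([0.318 , 0.1261]), array([0.3153, 0.2488]), array([0.4034, 0.2498])]
```

View pics/d.png

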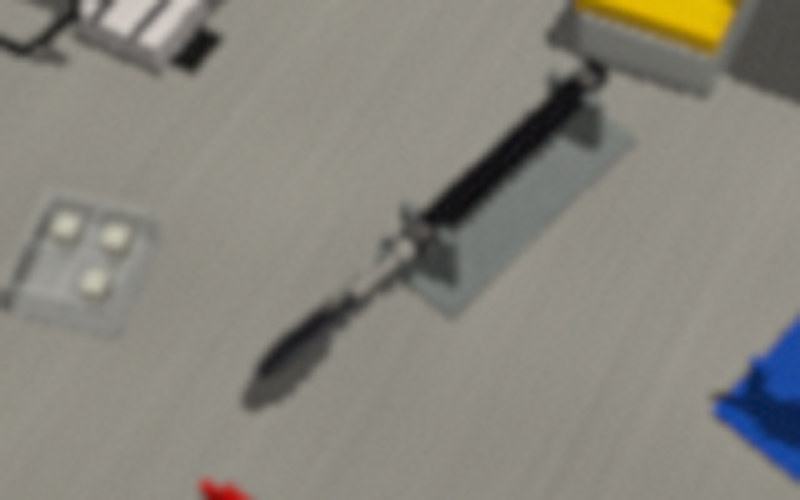

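Crops show the scraper standing at side crop px (700,75), dark lip below and grey body above. The mirror lies in the grey rest, with its head at full-frame px (281,325). The blue and red rests are empty, so they are not meant. The chips on the plate span rig y of roughly ±45 mm, so one straight wipe covers them. First I'll go above the scraper.

```bash
python3 -m pendant '[[[0.6,-3.9,-3,0,0],[0.6,-3.9,-3,0,0],[0.6,-3.9,-3,0,0],[0.6,-3.9,-3,0,0],[0.6,-3.9,-3,0,0],[0.6,-3.9,-3,0,0],[0.6,-3.9,-3,0,0],[0.6,-3.9,-3,0,0]]]' && python3 -m pendant '[[[0.6,0,0,0,8.5],[0.6,0,0,0,8.5],[0.6,0,0,0,8],[0.6,0,0,0,0],[0.6,0,0,0,0]]]'
python3 -c "
from h import *
c=snap('wrist','w1.png');print(robot.read_state()['tool_pos'],c['pose'].round(3))"
```

```text
t: 0.95
tool_pos: [0.3584, -0.3131, 0.2186]
orientation: [2.221, 2.222, 0.0]
force: [1.0, -1.1, 0.7]
opening: 0.0559
gripper_force: 0.0
t: 1.45
tool_pos: [0.3599, -0.3118, 0.2185]
orientation: [-2.646, -1.694, 0.0]
force: [-0.1, -1.2, 0.2]
opening: 0.0557
gripper_force: 0.0
[ 0.36002256 -0.31180236  0.21850958] [[ 0.908  0.406  0.105  0.388]
 [-0.419  0.879  0.228 -0.248]
 [-0.    -0.251  0.968  0.385]
 [ 0.     0.     0.     1.   ]]
```

View pics/w1.png

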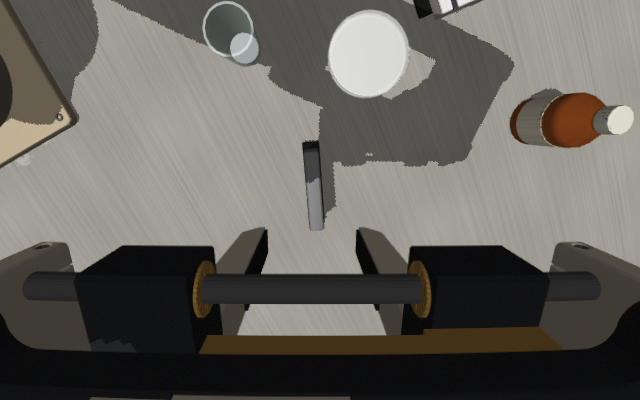

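The scraper's top runs from px (311,150) to (316,229), almost upright in the picture.

Run:
```python
from h import *
c=load('wrist')
a=pix2plane(c,311,150,.063);b=pix2plane(c,316,229,.063);m=(a+b)/2
s=robot.read_state();print(a,b,m,np.linalg.norm(a-b),'yaw',np.degrees(np.arctan2(-(a-b)[0],(a-b)[1])))
from scipy.spatial.transform import Rotation as R
M=R.from_rotvec(s['orientation']).as_matrix();print(M.round(3));print((M.T@(m-s['tool_pos'])).round(4), (M.T@(a-b)).round(4))
```

```text
[ 0.37759384 -0.27068696  0.063     ] [ 0.34341162 -0.35913708  0.063     ] [ 0.36050273 -0.31491202  0.063     ] 0.09482535610449268 yaw -21.129402450141615
[[ 0.419  0.908 -0.   ]
 [ 0.908 -0.419  0.   ]
 [ 0.    -0.    -1.   ]]
[-0.0026  0.0018  0.1555] [ 0.0946 -0.006   0.    ]
```

```bash
python3 -m pendant '[[[0.6,-0.3,0.2,4.5,-3.6],[0.6,0,0,4.9,0],[0.6,0,0,4.9,0],[0.6,0,0,3,0],[0.6,0,0,2,0],[0.6,0,0,0,0],[0,0,0,0,0],[0,0,0,0,0]]]' 45 && python3 -m pendant '[[[0,0,0,0,0],[0,0,0,0,0],[0,0,0,0,0],[0,0,0,0,0]]]'
```

```text
t: 2.3
tool_pos: [0.3616, -0.3165, 0.0274]
orientation: [2.592, 1.77, 0.001]
force: [0.1, 0.2, 0.1]
opening: 0.0443
gripper_force: 0.0
t: 2.7
tool_pos: [0.3609, -0.3159, 0.0263]
orientation: [2.594, 1.77, 0.0]
force: [-0.5, 1.0, 4.6]
opening: 0.0176
gripper_force: 44.9
```

Gripped. Before crossing, I'll check the plate in the first wrist picture, which was taken straight above it.

```bash
python3 -m pendant '[[[0,0,0,-3.5,0],[0,0,0,-4.6,0],[0,0,0,-4.6,0],[0,0,0,-4.6,-6.2],[0,0,0,-4.6,-6.2],[0,0,0,0,-6.2],[0,0,0,0,0]]]'
```

```text
t: 3.4
tool_pos: [0.3611, -0.3161, 0.2463]
orientation: [2.271, 2.166, -0.0]
force: [-0.2, -0.5, -2.6]
opening: 0.0179
gripper_force: 44.9
```

View pics/wrist0.png

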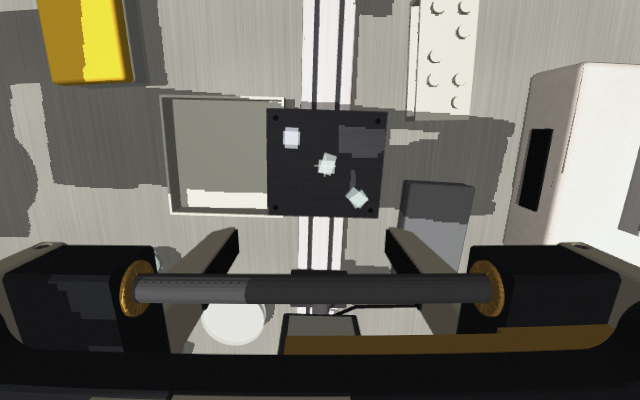

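The plate's corners are at px (267,108), (387,112), (380,218) and (266,216). The chips are at (291,138), (327,164) and (357,198), all well inside the plate.

Run:
```python
from h import *
c=load('wrist');c['pose']=np.array([[1,0,.001,.599],[0,.968,.251,.07],[-.001,-.251,.968,.384],[0,0,0,1]])
P=np.array([pix2plane(c,*p,.07)[:2] for p in[(267,108),(387,112),(380,218),(266,216)]])
m=P.mean(0);print(P.round(4),m)
L=np.array([[-.065,.06],[.065,.06],[.065,-.06],[-.065,-.06]])
H=L.T@(P-m);yaw=np.arctan2(H[0,1]-H[1,0],H[0,0]+H[1,1]);print('yaw',np.degrees(yaw))
R=np.array([[np.cos(yaw),-np.sin(yaw)],[np.sin(yaw),np.cos(yaw)]])
for p in[(291,138),(327,164),(357,198),(368,200),(356,208),(300,127),(290,128)]:print(p,((pix2plane(c,*p,.074)[:2]-m)@R).round(4))
for p in [(311,10),(324,100),(338,100),(352,10)]: print(pix2plane(c,*p,.03))
```

```text
[[ 0.5514  0.0901]
 [ 0.6796  0.0862]
 [ 0.6791 -0.0329]
 [ 0.5456 -0.0305]] [0.61394044 0.02822362]
yaw -1.4488849425372001
(291, 138) [-0.0379  0.0297]
(327, 164) [0.0019 0.0026]
(357, 198) [ 0.0374 -0.035 ]
(368, 200) [ 0.0501 -0.0371]
(356, 208) [ 0.037  -0.0469]
(300, 127) [-0.0284  0.0414]
(290, 128) [-0.0391  0.0401]
[0.59826314 0.19834849 0.03      ]
[0.61371812 0.10173931 0.03      ]
[0.6304237  0.10176623 0.03      ]
[0.64421283 0.19848215 0.03      ]
```

```bash
python3 -m pendant '[[[0,3.58,3.18,0,0],[0,3.58,3.18,0,0],[0,3.58,3.18,0,0],[0,3.58,3.18,0,0],[0,3.58,3.18,0,0],[0,3.58,3.18,0,0],[0,3.58,3.18,0,0],[0,3.58,3.18,0,0]]]' && python3 -m pendant '[[[0,3.58,3.18,0,0],[0,3.58,3.18,0,0],[0,0,0,0,-0.7],[0,0,0,0,0],[0,0,0,0,0]]]'; python3 -c "
from h import *
snap('scene','s2.png')"
```

```text
t: 4.2
tool_pos: [0.6287, -0.0401, 0.2421]
orientation: [-2.277, -2.16, 0.004]
force: [1.3, -0.8, -0.1]
opening: 0.0176
gripper_force: 44.9
t: 4.7
tool_pos: [0.6947, 0.0258, 0.2432]
orientation: [-2.263, -2.177, 0.003]
force: [0.2, -0.3, -0.8]
opening: 0.018
gripper_force: 44.9
```

```bash
python3 -m pendant '[[[0,0,0.2,4,0],[0,0,0,4,0],[0,0,0,4,0],[0,0,0,1.5,0],[0,0,0,0.9,0],[0,0,0,0,0],[0,0,0,0,0]]]'
```

```text
t: 5.45
tool_pos: [0.6991, 0.0261, 0.1035]
orientation: [2.26, 2.178, 0.004]
force: [0.7, 0.1, -0.7]
opening: 0.0174
gripper_force: 44.9
```

```bash
python3 -m pendant '[[[0,0,0,0.6,0],[0,0,0,0,0],[0,0,0,0,0]]]'; python3 -c "
from h import *
c=snap('scene');cv2.imwrite('pics/s3.png',cv2.resize(c['img'][160:290,180:330],(750,650))[:600])"
```

```text
t: 5.75
tool_pos: [0.6979, 0.0265, 0.0952]
orientation: [2.261, 2.18, 0.001]
force: [-0.1, 0.5, -2.1]
opening: 0.0179
gripper_force: 44.9
```

View pics/s3.png

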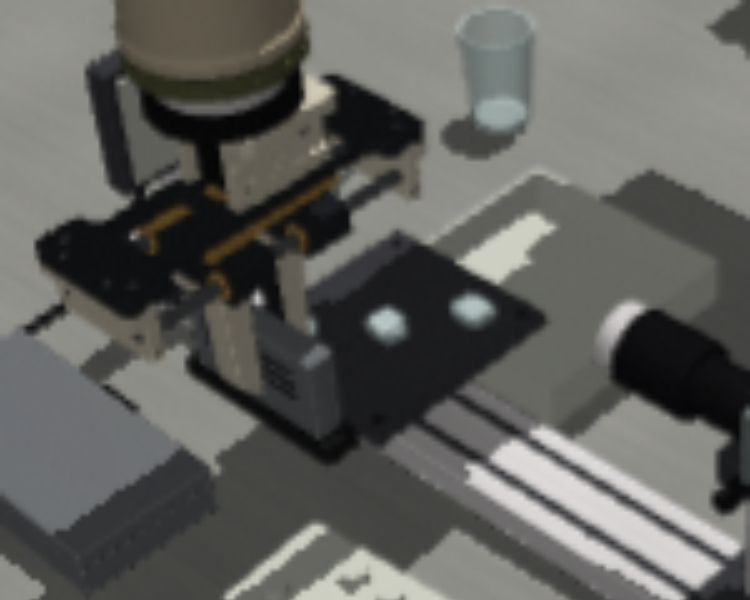

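The scraper is behind the plate with its lip about level with the top face, and all the glass is in front of it. I'll raise it 3 mm and wipe.

```bash
python3 -m pendant '[[[0,0,0,-0.3,0],[0,0,0,0,0],[0,0,-0.8,0,0],[0,0,-0.8,0,0],[0,0,-0.8,0,0],[0,0,-0.8,0,0],[0,0,-0.8,0,0],[0,0,-0.8,0,0]]]' && python3 -m pendant '[[[0,0,-0.8,0,0],[0,0,-0.8,0,0],[0,0,-0.8,0,0],[0,0,-0.8,0,0],[0,0,-0.8,0,0],[0,0,-0.8,0,0],[0,0,-0.8,0,0],[0,0,-0.8,0,0]]]'; python3 -c "
from h import *
s=np.mean([robot.read_state()['tool_pos'] for _ in range(5)],0);print(s)"
```

```text
t: 6.6
tool_pos: [0.6489, 0.0282, 0.0977]
orientation: [2.262, 2.18, 0.0]
force: [-0.3, 0.2, -0.7]
opening: 0.0179
gripper_force: 44.9
t: 7.4
tool_pos: [0.5851, 0.0306, 0.0976]
orientation: [2.262, 2.18, 0.0]
force: [-0.3, -0.0, -1.1]
opening: 0.0181
gripper_force: 44.9
[0.58509486 0.03055638 0.09764765]
```

```bash
python3 -m pendant '[[[0,0,-0.7,0,0],[0,0,-0.7,0,0],[0,0,-0.7,0,0],[0,0,-0.7,0,0],[0,0,-0.7,0,0],[0,0,-0.7,0,0],[0,0,-0.7,0,0],[0,0,-0.7,0,0]]]' && python3 -m pendant '[[[0,0,-0.7,0,0],[0,0,0,0,0],[0,0,0,-5,0],[0,0,0,-5,0],[0,0,0,-5,0],[0,0,0,0,0]]]'; python3 -c "
from h import *
c=snap('scene');d=snap('side')
cv2.imwrite('pics/s4.png',np.hstack([cv2.resize(c['img'][190:270,220:330],(440,320)),cv2.resize(d['img'][160:240,270:360],(360,320))]))"
```

```text
t: 8.2
tool_pos: [0.5292, 0.0326, 0.0976]
orientation: [-2.262, -2.18, -0.0]
force: [-0.5, 0.6, -1.9]
opening: 0.0177
gripper_force: 44.9
t: 8.8
tool_pos: [0.527, 0.0327, 0.2569]
orientation: [2.254, 2.173, 0.015]
force: [0.3, -0.3, -0.7]
opening: 0.0175
gripper_force: 44.9
```

View pics/s4.png

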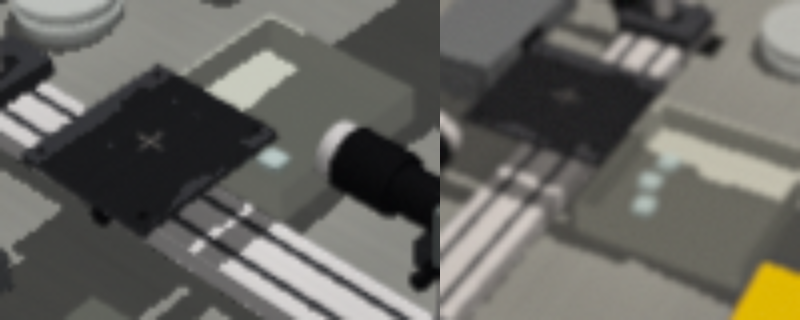

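All three pieces are in the tray, seen in the side view at crop px (668,160), (652,182) and (643,205). The cross is clear in both views. I'll set the scraper down near where it came from.

```bash
python3 -m pendant '[[[0,-4.43,-1.92,0,0],[0,-4.43,-1.92,0,0],[0,-4.43,-1.92,0,0],[0,-4.43,-1.92,0,0],[0,-4.43,-1.92,0,0],[0,-4.43,-1.92,0,0],[0,-4.43,-1.92,0,0],[0,-4.43,-1.92,0,0]]]' && python3 -m pendant '[[[0,0,0,5,0],[0,0,0,5,0],[0,0,0,5,0],[0,0,0,4,0],[0,0,0,2.5,0],[0,0,0,0,0],[0,0,0,0,0]]]'
python3 -c "
from h import *
a=pix2plane(load('scene'),257.5,225.5,.07);b=pix2plane(load('side'),301.75,184,.07);print(a,b)"
```

```text
t: 9.7
tool_pos: [0.3544, -0.3165, 0.2453]
orientation: [-2.259, -2.178, -0.0]
force: [0.7, 0.2, -0.8]
opening: 0.0181
gripper_force: 44.9
t: 10.4
tool_pos: [0.3549, -0.3143, 0.0307]
orientation: [-2.259, -2.177, -0.0]
force: [0.2, -0.6, 0.4]
opening: 0.0178
gripper_force: 45.0
[0.61636609 0.03252446 0.07      ] [0.61158487 0.02757576 0.07      ]
```

```bash
python3 -m pendant '[[[0,0,0,0.3,0],[0,0,0,0.15,0],[0,0,0,0,0],[0.5,0,0,0,0],[0.5,0,0,0,0],[0.5,0,0,0,0],[0.5,0,0,0,0]]]' && python3 -m pendant '[[[0.5,0,0,-2.5,0],[0.5,0,0,-5,0],[0.5,0,0,-5,0],[0.5,0,0,-5,0],[0.5,0,0,-5,0],[0.5,0,0,0,0]]]'
```

```text
t: 11.1
tool_pos: [0.3564, -0.3158, 0.0284]
orientation: [2.262, 2.18, -0.0]
force: [0.3, 0.3, -0.8]
opening: 0.0436
gripper_force: 0.0
t: 11.7
tool_pos: [0.3589, -0.3185, 0.2619]
orientation: [2.252, 2.171, -0.001]
force: [1.5, -0.1, -0.4]
opening: 0.0467
gripper_force: 0.0
```

```bash
python3 -m pendant '[[[0.5,4.4,0.6,0,0],[0.5,4.4,0.6,0,0],[0.5,4.4,0.6,0,0],[0.5,4.4,0.6,0,0],[0.5,4.4,0.6,0,0],[0.5,4.4,0.6,0,0],[0.5,4.4,0.6,0,0],[0.5,4.4,0.6,0,0]]]' && python3 -m pendant '[[[0.5,4.4,-0.6,0,0],[0.5,4.4,-0.6,0,0],[0.5,4.4,-0.6,0,0],[0.5,4.4,-0.6,0,0],[0.5,4.4,-0.6,0,0],[0.5,4.4,-0.6,0,0],[0.5,4.4,-0.6,0,0],[0.5,4.4,-0.6,0,0]]]' && python3 -m pendant '[[[0.5,0,0,0,6.5],[0.5,0,0,0,6.5],[0.5,0,0,0,0],[0.5,0,0,0,0]]]'
python3 - <<'E'
from h import *
c=snap('wrist','w2.png');g=c['img'].max(2)
m=(g<60).astype('uint8');m[235:]=0
n,l,st,ce=cv2.connectedComponentsWithStats(m)
for i in range(1,n):
    if st[i,4]>60:
        ys,xs=np.where(l==i);r=cv2.minAreaRect(np.c_[xs,ys].astype('f4'));print(st[i],ce[i].round(1),np.round(r[0],1),np.round(r[1],1),r[2],g[l==i].mean())
for p in [(.371,.339,.047),(.384,.389,.047),(.413,.495,.04)]: print('expected',proj(c,p))
E
```

```text
t: 12.5
tool_pos: [0.417, 0.0361, 0.2529]
orientation: [2.262, 2.18, 0.0]
force: [1.5, -0.5, -0.3]
opening: 0.0462
gripper_force: 0.0
t: 13.3
tool_pos: [0.3814, 0.3897, 0.2526]
orientation: [2.261, 2.181, -0.0]
force: [0.8, -0.7, -0.7]
opening: 0.0468
gripper_force: 0.0
t: 13.7
tool_pos: [0.382, 0.3877, 0.2527]
orientation: [-2.491, -1.914, 0.001]
force: [0.6, 0.4, -0.6]
opening: 0.0462
gripper_force: 0.0
[ 305   73   28   49 1033] [317.8  95.9] [318.5  97. ] [48. 27.] 90.0 42.63020329138432
[ 461  102  148  122 2786] [527.5 171.2] [536.2 161.5] [ 88.  167.5] 76.40904998779297 34.34852835606605
[493 149   4  18  61] [494.6 157. ] [494.5 157.5] [17.  3.] 90.0 40.21311475409836
[305 158  25  77 782] [316.6 196.7] [317.1 196.1] [21.  76.6] 2.38594388961792 31.93989769820972
[445 161  14  22 250] [451.7 171.4] [451.6 171.5] [20.8 12.4] 84.2894058227539 20.268
[529 196  35  15 156] [545.1 203.6] [545.5 203.8] [35.7  4.7] 19.025604248046875 39.78846153846154
[522 204  43  31 528] [538.2 219.1] [543. 219.] [42. 30.] 0.0 37.21969696969697
expected [313.26752303 216.31321398]
expected [313.08682812 179.52537469]
expected [313.72407118  93.37709516]
```

Run:
```python
import cv2,numpy as np
g=cv2.imread('pics/w2.png').max(2)
for r in list(range(64,132,4))+list(range(140,240,8)): print(r,' '.join('%3d'%v for v in g[r,292:346:2]))
```

```text
64 176 176 176 179 178 177 181 175 181 177 179 182 183 183 181 179 178 177 177 178 181 182 180 180 183 177 182
68 177 175 176 178 181 178 178 179 178 179 179 179 185 180 181 177 177 182 175 175 181 182 180 177 182 178 182
72 178 174 177 176 178 178 177 182 175 181 175 155 153 129 162 180 177 179 177 177 178 181 181 179 179 182 176
76 180 176 174 175 178 179 177 178 111  50  43  42  43  42  42  42  43  88  98  94 176 179 182 181 179 182 176
80 179 177 174 175 174 179 175  59  45  42  43  40  42  44  42  44  40  42  66  96 120 159 181 180 178 180 181
84 178 180 174 174 177 176  74  52  43  42  40  41  41  41  43  44  42  42  42  74  95  95 179 180 180 179 181
88 174 178 178 175 175 169  68  44  43  42  42  43  44  42  45  42  41  41  42  47  96  93 149 181 179 179 179
92 176 178 178 174 174 123  70  45  44  43  42  43  43  42  43  43  40  42  42  41  75  95 175 178 180 182 178
96 172 172 178 177 174  89  69  36  42  42  42  42  43  41  42  41  42  42  42  42  56  95 121 177 179 177 178
100 174 176 176 178 174 134  69  42  43  42  43  43  43  41  42  42  39  40  42  41  54  96 176 175 1
[... 1550 characters left out ...]
 159 122 182 175 179 179 181
196 179 177 177 165 161 160 161 162 160 153  29  34  32  29  26  83  82  84  82 157 159 108 180 183 177 181  96
204 176 179 174 165 161 162 164 163 160 153  32  32  31  28  24  82  84  85  88 161 159 101 172  98  99  95  98
212 173 174 174 164 164 162 161 161 160 151  31  32  30  28  27  83  84  82  84 157  82  74  95  97  99  98  97
220 175 173 172 165 163 163 163 161 160 152  29  32  29  27  22  84  84  83  83  84  83  93  95  95  97  96  97
228 177 171 175 160 160 161 161 161 161 153  31  31  29  29  24  82  81  82  83  84  83  95  94  96  96  98  98
236 171 178 171 184 162 162  51  51  51  47  28  28  26  14  15  51  50  52  82  82  81  99  96  95  96  96  97
```

```bash
cat >> h.py <<'E'
from scipy.optimize import least_squares
def ext(c,C,yaw,a):
    x=np.array([np.cos(yaw),np.sin(yaw),0]);y=np.array([-np.sin(yaw),np.cos(yaw),0]);Z=np.array([0,0,1.])
    n=np.cos(a)*y-np.sin(a)*Z;t=np.cross(n,x);th=np.linspace(0,2*np.pi,180)
    P=np.array([proj(c,C+s*.002*n+.03*(np.cos(q)*x+np.sin(q)*t)) for s in(-1,1) for q in th])
    return np.array([P[:,0].min(),P[:,0].max(),P[:,1].min(),P[:,1].max()])
def fitdisc(c,meas,z,yaw,C0):
    f=lambda p:ext(c,np.array([p[0],p[1],z]),yaw,p[2])-meas
    r=least_squares(f,[C0[0],C0[1],.75],x_scale=[.01,.01,.1]);return r.x,r.fun
E
python3 - <<'E'
from h import *
c=load('wrist')
h1=pix2plane(c,316.6,162,.047);h2=pix2plane(c,316.3,230,.047);hd=pix2plane(c,318,97,.04)
print('handle',h1,h2,hd);yw=np.arctan2((h1-h2)[1],(h1-h2)[0]);print(np.degrees(yw),'via head',np.degrees(np.arctan2((hd-h2)[1],(hd-h2)[0])))
for yy in(yw,yw+.03):
  x,f=fitdisc(c,np.array([301.8,332.6,72.5,122.5]),.04,yy,hd);print(x,np.degrees(x[2]),f)
s=robot.read_state();from scipy.spatial.transform import Rotation as R
M=R.from_rotvec(s['orientation']).as_matrix();print(s['tool_pos'],np.degrees(np.arctan2(M[1,0],M[0,0])))
print('post rows', [pix2plane(c,316,r,.045)[:2] for r in(152,160,236)])
E
```

```text
handle [0.39448684 0.41046722 0.047     ] [0.36995066 0.31842293 0.047     ] [0.41714461 0.4893563  0.04      ]
75.07379681577702 via head 74.56540594866709
[0.4169536  0.48798125 0.66544183] 38.12700836005292 [ 0.000341   -0.00041782  0.10016469 -0.10930461]
[0.41697427 0.48801209 0.66505711] 38.10496554046504 [ 0.00038584 -0.00046544  0.10411847 -0.11312345]
[0.38209434 0.38759994 0.2528696 ] 75.05799167268417
post rows [array([0.39702914, 0.42313977]), array([0.39436385, 0.41298972]), array([0.36708662, 0.30903748])]
```

The head's glass looks about 38° below level, so the swivel needs about +7° (the tolerance is 7.4°). I'll grip the handle 38 mm ahead of its middle, between the posts.

```bash
python3 -m pendant '[[[0.5,0,0.65,4.5,0],[0.5,0,0,4.9,0],[0.5,0,0,4.9,0],[0.5,0,0,4.5,0],[0.5,0,0,3.0,0],[0.5,0,0,1.2,0],[0.5,0,0,0,0]]]' 55 && python3 -m pendant '[[[0,0,0,0,0],[0,0,0,0,0],[0,0,0,0,0],[0,0,0,0,0],[0,0,0,0,0]]]'
```

```text
t: 14.45
tool_pos: [0.3874, 0.385, 0.0216]
orientation: [2.493, 1.911, -0.005]
force: [-0.0, -0.7, 0.1]
opening: 0.0462
gripper_force: 0.0
t: 14.95
tool_pos: [0.3889, 0.3866, 0.0241]
orientation: [-2.494, -1.91, -0.002]
force: [-1.0, 0.2, 3.4]
opening: 0.0135
gripper_force: 55.0
```

```bash
python3 -m pendant '[[[0,0,0,-1,0],[0,0,0,-2,0],[0,0,0,-4,0],[0,0,0,-4.8,0],[0,0,0,-4.8,0],[0,0,0,-4.4,0],[0,0,0,-2.5,0],[0,0,0,0,0]]]' && python3 -m pendant '[[[0,-3.86,2.58,0,0],[0,-3.86,2.58,0,0],[0,-3.86,2.58,0,0],[0,-3.86,2.58,0,0],[0,-3.86,2.58,0,0],[0,-3.86,2.58,0,0],[0,-3.86,2.58,0,0],[0,-3.86,2.58,0,0]]]' && python3 -m pendant '[[[0,0,0,0,7],[0,0,0,0,8.5],[0,0,0,0,8.5],[0,0,0,0,8.5],[0,0,0,0,8.5],[0,0,0,0,8.5],[0,0,0,0,8.5],[0,0,0,0,8.5]]]' && python3 -m pendant '[[[0,0,0,0,7],[0,0,0,0,3.6],[0,0,0,0,0],[0,0,0,0,0]]]'
python3 - <<'E'
from h import *
c=snap('wrist','w3.png');g=c['img'].max(2);s=robot.read_state()
from scipy.spatial.transform import Rotation as R
M=R.from_rotvec(s['orientation']).as_matrix();print(s['tool_pos'],np.degrees(np.arctan2(M[1,0],M[0,0])))
t=s['tool_pos'];print('expect',proj(c,t+M@[.106,0,-.0175]))
for r in list(range(20,150,6))+list(range(150,235,16)): print(r,' '.join('%3d'%v for v in g[r,280:366:3]))
E
```

```text
t: 15.75
tool_pos: [0.3901, 0.3876, 0.2641]
orientation: [-2.494, -1.91, -0.014]
force: [0.2, -0.1, -1.7]
opening: 0.0136
gripper_force: 55.0
t: 16.55
tool_pos: [0.5065, 0.0324, 0.2563]
orientation: [-2.493, -1.909, 0.003]
force: [1.2, 1.1, -1.2]
opening: 0.0135
gripper_force: 55.0
t: 17.35
tool_pos: [0.5062, 0.0343, 0.2561]
orientation: [-3.133, -0.22, 0.005]
force: [0.0, -0.7, -1.3]
opening: 0.0135
gripper_force: 55.0
t: 17.75
tool_pos: [0.5065, 0.0343, 0.2568]
orientation: [-3.141, 0.057, 0.003]
force: [-0.1, 0.8, -0.8]
opening: 0.013
gripper_force: 55.0
[0.50667937 0.0342515  0.25714594] -2.0852022622034423
expect [312.43486802  48.02896248]
20  31  33  34  33  32  32  33  32  31  33  31  31  31  32  31  31  32  32  33  32  32 149 185 184 185 184 183 182 182
26  34  32  32  32  28  33  31  30  32  33  34  31  31  32  31  32  32  32  33  32  32  32 182 182 181 181 180 181 182
32  33  32  32  32  30  34  30  32  31  31  32  31  30  32  31  33  30  32  31  32  32  32  78 100  98 165 182 181 180
38  32  33  32  32  31  32  31  32  32  33  32  30  30  33  31  31  32  32  31  32  32  3
[... 2199 characters left out ...]
 145 144 146 145 145  77  95  95  78 148 145 145 145 145 144 143 243 243 243 243 243 242 242 242  72
166 145 145 202 242 242 242 230 162 144  78  93  94  78 143 144 143 145 144 142 144 243 243 243 243 243 243 243 135  83
182 143 142 143 143 143 142 141  62  79  93  97  97  92  80  70 144 142 143 143 143 243 243 243 243 243 243 243 118 123
198 143 143 142 144 142 143  78  14  14  13  12  14  15  14  13  90 143 142 244 243 243 243 243 243 243 243 243  70 194
214 142 142 142 142 141 142 133  11  15  13  15  14  15  16  13 143 142 142 244 243 243 243 243 243 243 243 238  73 241
230 136 109  91  91  92  91  56  14  14  13  13  13  13  14  13  65  91  91  92  92 121 130 129 130 129 129 126  73 238
```

Run:
```python
import cv2
g=cv2.GaussianBlur(cv2.imread('pics/w3.png').max(2),(1,3),0)
for r in (20,32,40,44,48,52,56,64,80): print(r,' '.join('%d'%v for v in g[r,226:300:2]),'|',' '.join('%d'%v for v in g[r,338:356]))
for r in range(108,118): print(r,' '.join('%d'%v for v in g[r,290:335:2]))
```

```text
20 150 145 132 142 148 146 152 151 163 93 93 94 95 97 98 98 98 98 98 99 99 45 37 37 34 32 32 32 33 33 33 32 33 32 33 33 32 | 32 32 32 33 38 142 182 184 184 184 185 183 184 184 185 184 184 184
32 174 174 174 174 173 174 175 175 174 94 93 94 94 95 95 95 96 97 96 96 78 36 38 37 32 33 33 33 32 33 33 32 33 30 33 31 30 | 31 33 32 32 32 32 32 33 75 97 99 99 98 99 100 103 102 165
40 175 175 176 176 177 178 177 178 178 167 95 96 96 97 97 96 98 82 42 41 39 34 34 37 33 32 33 32 33 33 33 33 33 30 33 32 31 | 30 32 31 33 32 31 31 32 32 35 41 43 65 78 81 81 79 71
44 177 176 177 176 176 176 176 176 176 162 95 95 94 95 96 95 96 109 42 42 41 34 36 37 33 32 32 32 34 33 33 33 34 31 33 33 31 | 32 32 32 32 32 32 31 32 32 33 39 43 65 79 82 81 71 46
48 177 176 176 176 176 172 171 172 174 178 96 96 97 96 96 96 97 106 41 40 43 36 36 38 34 32 31 32 33 33 32 32 33 30 33 31 31 | 32 32 33 31 32 32 31 31 33 33 37 46 66 79 82 82 80 78
52 175 175 174 171 109 94 95 94 99 109 96 94 96 96 96 96 96 97 43 42 42 35 35 37 34 33 31 32 33 33 33 32 33 30 32 32 30 | 31 32 32 32 32 31 32 31 33 33 39 64 79 78 81 81 80 77
56 177 
[... 559 characters left out ...]
1 33 32 50 85 74 76 79 77 61 31 30 31 32 38
109 44 42 41 30 22 24 28 31 31 33 32 49 85 74 75 79 77 61 32 30 31 33 40
110 43 42 42 38 26 23 25 29 31 33 31 49 85 74 75 77 78 61 33 32 32 36 41
111 43 42 42 41 34 25 23 24 30 33 31 53 84 75 78 78 76 61 32 32 35 40 41
112 44 41 42 42 40 34 27 23 26 30 31 64 84 77 87 82 73 61 32 35 40 41 41
113 44 41 42 42 41 41 38 35 33 40 33 76 84 80 91 84 71 62 35 39 43 42 42
114 44 41 42 42 42 43 43 54 57 68 50 84 85 82 91 84 71 62 39 41 43 42 42
115 44 42 43 41 43 43 43 62 75 85 78 92 85 82 91 84 70 64 42 41 43 43 41
116 43 42 43 41 43 43 43 62 79 86 91 96 85 81 90 84 70 65 41 42 43 43 40
117 43 42 43 41 43 43 44 62 80 87 91 95 85 81 90 84 69 65 41 42 42 42 40
```

```bash
cat >> h.py <<'E'
def fit3(c,L,Rr,B,z,yaw,C0):
    f=lambda p:(ext(c,np.array([p[0],p[1],z]),yaw,p[2])-np.array([L,Rr,0,B]))[[0,1,3]]
    r=least_squares(f,[C0[0],C0[1],.75],x_scale=[.01,.01,.1]);return r.x
def tcp():
    from scipy.spatial.transform import Rotation as R
    s=robot.read_state();return s['tool_pos'],R.from_rotvec(s['orientation']).as_matrix(),s
E
python3 - <<'E'
from h import *
c=load('wrist')
for z in(.270,.273,.276):
    x=fit3(c,267,347.5,113.5,z,-.0364,(.613,.03));print(z,x,np.degrees(x[2]))
E
```

```text
0.27 [0.6123825  0.02984048 0.64794714] 37.12463637503083
0.273 [0.61224823 0.02975275 0.62975817] 36.08248514422432
0.276 [0.61211422 0.02966686 0.61185223] 35.05655033344669
```

```bash
python3 -m pendant '[[[0,0,0.5,4.5,0],[0,0,0.5,4.5,0],[0,0,0,4.5,0],[0,0,0,2.5,0],[0,0,0,1.0,0],[0,0,0,0,0],[0,0,0,0,0]]]' 60; python3 -c "
from h import *
f=[];p=[]
for _ in range(4):
    snap('side');s=robot.read_state();f.append(s['force']);p.append(s['tool_pos'])
print(np.mean(f,0),np.mean(p,0))"
```

```text
t: 18.5
tool_pos: [0.508, 0.0242, 0.0898]
orientation: [3.141, -0.059, 0.003]
force: [0.7, -0.4, -1.1]
opening: 0.0135
gripper_force: 60.0
[ 0.23581837 -0.06796492 -1.70608109] [0.50843044 0.02418294 0.0902887 ]
```

```bash
python3 -m pendant '[[[0,0,0,0.5,0],[0,0,0,0.4,0],[0,0,0,0,0],[0,0,0,0,0]]]' && python3 -m pendant '[[[0,0,-0.2,0.1,0],[0,0,-0.2,0.1,0],[0,0,0,0,0]]]' && python3 -m pendant '[[[0,0,-0.2,0.1,0],[0,0,-0.2,0.1,0],[0,0,0,0,0]]]'
```

```text
t: 19.1
tool_pos: [0.5065, 0.0243, 0.0788]
orientation: [-3.141, 0.06, 0.001]
force: [0.1, -0.1, -1.4]
opening: 0.0132
gripper_force: 60.0
t: 19.4
tool_pos: [0.5071, 0.0284, 0.0772]
orientation: [3.141, -0.06, 0.001]
force: [-0.2, -0.7, -0.9]
opening: 0.0136
gripper_force: 60.0
t: 19.7
tool_pos: [0.5075, 0.0323, 0.0754]
orientation: [3.141, -0.06, 0.001]
force: [-0.2, 0.4, 1.8]
opening: 0.0135
gripper_force: 60.0
```

```bash
python3 -m pendant '[[[0,0,-0.2,0.1,0],[0,0,-0.2,0,0],[0,0,0,0,0]]]' && python3 -m pendant '[[[0,0,-0.2,0.1,0],[0,0,-0.2,0,0],[0,0,0,0,0]]]'
```

```text
t: 20.0
tool_pos: [0.5075, 0.0365, 0.0743]
orientation: [-3.141, 0.06, -0.001]
force: [-0.5, -1.2, 2.6]
opening: 0.0136
gripper_force: 60.0
t: 20.3
tool_pos: [0.5073, 0.0405, 0.073]
orientation: [-3.141, 0.06, 0.001]
force: [-0.0, -1.8, 3.3]
opening: 0.0134
gripper_force: 60.0
```

```bash
python3 -m pendant '[[[0,0,0,-1,0],[0,0,0.3,-3,0],[0,0,0.35,-3.1,0],[0,0,0,0,0],[0,0,0,0,0],[0,0,0,0,0]]]'
python3 - <<'E'
from h import *
c=snap('wrist','w4.png');t,M,s=tcp();print(t,s['force'],np.degrees(np.arctan2(M[1,0],M[0,0])))
g=cv2.GaussianBlur(c['img'].max(2),(1,3),0)
for r in (30,40,44,48,52,56,64): print(r,' '.join('%d'%v for v in g[r,240:300:2]),'|',' '.join('%d'%v for v in g[r,338:366]))
for r in range(104,122): print(r,' '.join('%d'%v for v in g[r,290:335:2]))
E
```

```text
t: 20.9
tool_pos: [0.506, 0.034, 0.1427]
orientation: [-3.141, 0.06, 0.004]
force: [-0.8, -0.3, -1.3]
opening: 0.013
gripper_force: 60.0
[0.50583273 0.03394598 0.14235942] [-0.32646293  0.36500432 -0.88578449] -2.1880592686164158
30 41 42 42 40 41 42 43 40 42 43 42 36 36 36 36 36 35 35 35 36 35 35 35 35 33 34 35 33 33 35 | 35 34 34 34 35 35 33 34 34 34 34 34 38 41 43 43 42 43 42 42 42 41 42 42 41 40 43 43
40 41 42 43 40 41 43 43 42 43 43 41 35 35 35 35 34 36 35 35 35 36 35 35 34 33 34 35 33 34 35 | 33 34 34 34 34 34 35 34 33 34 34 35 35 35 37 42 43 42 41 42 42 42 42 41 41 41 42 42
44 41 41 42 42 41 42 43 42 41 42 42 34 35 36 36 34 35 35 33 37 36 35 36 35 33 34 35 31 34 36 | 35 34 34 34 34 34 34 34 34 34 34 34 34 34 34 40 43 43 42 42 42 40 40 41 40 40 42 43
48 40 41 42 41 42 41 43 43 42 44 42 38 36 36 36 34 34 35 35 35 36 36 36 34 34 35 34 32 34 34 | 35 35 34 34 35 34 34 34 33 33 33 34 34 34 34 37 41 43 42 42 41 40 40 42 40 42 42 42
52 41 41 42 41 42 42 43 44 41 43 42 40 35 35 34 34 34 35 36 35 35 34 35 34 33 33 35 32 34 36 | 34 34 34 34 35 35 34 33 33 33 34 34 34 33 34 36 41 42 42 41
[... 996 characters left out ...]
2 34 39 83 81 92 89 84 77 66 34 35 38 39 42
113 42 43 43 42 42 38 34 33 41 35 44 83 81 97 92 87 73 66 35 38 41 40 42
114 43 43 43 42 43 43 41 52 67 49 61 84 82 98 92 86 72 67 37 41 42 40 41
115 43 44 43 42 43 43 42 60 82 74 83 84 83 99 92 86 72 68 39 42 41 40 42
116 42 44 43 42 44 42 43 59 83 86 93 83 83 98 92 86 72 68 40 42 41 42 42
117 44 44 43 42 45 42 43 59 83 87 95 83 83 97 91 86 70 68 41 42 42 42 41
118 44 43 43 43 44 43 43 60 84 87 95 84 83 96 91 86 69 69 41 42 43 41 41
119 42 43 44 43 43 44 43 61 84 87 94 84 83 97 90 86 69 69 41 41 42 41 41
120 42 43 44 43 42 44 44 60 84 88 94 84 83 96 91 86 70 69 41 42 42 41 41
121 43 43 43 42 42 44 43 60 84 88 94 88 88 96 91 84 68 64 41 43 42 40 41
```

View pics/w4.png

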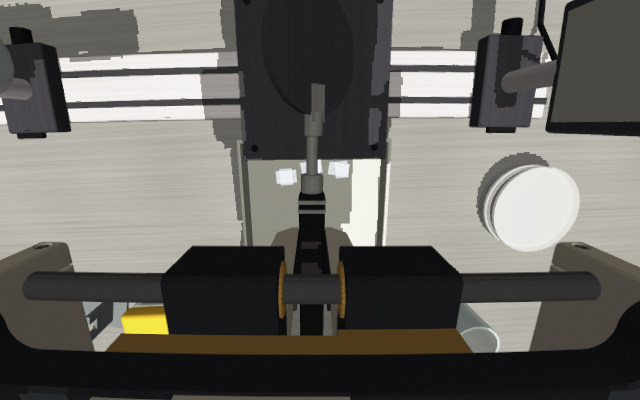

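The disc (px 261–353, bottom 114) is now visibly rounder than before. It stays over the plate, and the chips lie in the tray.

Run:
```python
from h import *
c=load('wrist');t,M,s=tcp();print(t)
for z in(.156,.159,.162):
    x=fit3(c,261.5,353.3,113.8,z,-.037,(.613,.03));print(z,x,np.degrees(x[2]))
# scene/side: expected head pixel extents for z hypotheses vs. dark blob
for n in('scene','side'):
    k=snap(n,n+'5.png');print(n,[ext(k,np.array([.612,.030,z]),-.037,.78).round(1).tolist() for z in(.145,.158,.17)])
    e=ext(k,np.array([.612,.030,.158]),-.037,.78).astype(int);g=k['img'].max(2)
    for r in range(e[2]-8,e[3]+9,2):print(r,' '.join('%d'%v for v in g[r,e[0]-10:e[1]+11:2]))
```

```text
[0.50583273 0.03394598 0.14235942]
0.156 [0.61169279 0.02926281 0.78057678] 44.72375514389962
0.159 [0.6115619  0.02914194 0.75694403] 43.369698367651644
0.162 [0.61143114 0.02902497 0.73391977] 42.050505542656595
scene [[245.6, 265.5, 196.3, 209.9], [245.1, 265.1, 192.5, 206.1], [244.6, 264.8, 188.8, 202.5]]
184 190 190 189 190 190 190 190 195 145 140 141 140 138 138 139 138 137 128 68 63 48
186 190 190 190 189 190 190 190 192 140 140 138 139 139 139 137 137 138 67 66 42 24
188 190 190 190 190 190 190 188 143 143 139 139 138 136 136 137 137 136 70 69 74 53
190 190 190 190 190 190 185 132 143 135 140 137 137 137 137 137 129 129 101 79 68 49
192 190 188 185 181 140 117 123 152 131 141 139 139 137 138 105 70 74 88 129 137 138
194 140 138 126 113 114 151 144 85 135 141 138 138 132 99 35 53 99 138 138 138 138
196 144 142 154 165 155 117 87 129 142 142 141 132 43 46 105 131 138 138 141 139 138
198 140 138 126 115 100 88 92 143 142 141 89 38 100 138 137 137 139 139 139 140 142
200 100 99 93 86 88 135 144 143 134 47 85 137 139 140 141 140 140 139 139 141 145
202 68 90 90 143 143 141 143 87 
[... 830 characters left out ...]
49 34 37 45 41 39 38 27
157 111 111 111 112 110 112 110 111 113 112 111 90 47 27 26 31 36 36 39 39
159 110 110 110 110 111 111 84 74 91 103 98 77 96 95 80 57 31 25 26 37
161 110 109 111 109 111 113 101 86 63 59 57 62 89 91 102 106 98 83 56 37
163 111 112 111 111 112 112 113 111 86 75 67 69 76 91 94 109 110 110 108 100
165 111 111 110 111 111 111 110 89 74 71 73 81 82 101 104 110 108 109 109 109
167 110 112 111 112 111 112 81 34 64 101 106 91 76 77 83 92 102 104 107 108
169 111 110 112 111 110 80 25 38 87 134 142 136 119 96 81 76 77 130 149 99
171 110 110 112 109 91 43 28 49 59 88 106 130 136 141 134 107 120 192 157 108
173 111 113 105 83 78 49 32 36 37 44 57 69 88 108 128 139 188 164 135 196
```

The scene camera sees the disc exactly edge-on, a thin line from (263,194) to (247,205). That only happens at about 45.6° below level, and the line's ends match z≈0.158. The position error is about 3 mm. I'll check that the scraper is upright, then let the arm settle.

```bash
python3 -m pendant '[[[0,0.2,0,-0.1,0],[0,0,0,0,0],[0,0,0,0,0],[0,0,0,0,0],[0,0,0,0,0],[0,0,0,0,0]]]'
python3 - <<'E'
from h import *
c=load('side');g=c['img'].max(2);b=np.array([.356,-.316])
for z in(0,.063): print(z,[proj(c,[b[0]+.002*s,b[1]+.048*s,z]).round(1).tolist() for s in(-1,0,1)])
u,v=proj(c,[*b,.03]).astype(int)
for r in range(v-16,v+18,2):print(r,' '.join('%3d'%x for x in g[r,u-20:u+21:2]))
print(tcp()[0],robot.read_state()['dq'].round(3))
E
```

```text
t: 21.65
tool_pos: [0.5092, 0.0336, 0.1451]
orientation: [3.141, -0.06, -0.0]
force: [-0.7, -0.2, -0.5]
opening: 0.0133
gripper_force: 60.0
0 [[408.1, 159.7], [404.0, 166.0], [399.6, 172.6]]
0.063 [[410.3, 146.1], [406.1, 152.3], [401.6, 158.9]]
143 147 145 144 144 142 143 142 142 141 142 142 141 141 141 142 142 143 145 141 139 139
145 144 146 143 143 141 139 138 140 141 140 142 141 134 137 143 145 144 145 141 140 139
147 142 142 141 140 140 140 139 138 139 139 141 139 120 118 128 145 145 142 141 143 143
149 143 140 142 139 142 142 139 139 139 140 136 117 111 106 118 147 145 144 142 143 143
151 144 143 142 139 141 142 140 141 139 142 128 110 111  86 118 144 143 143 143 143 143
153 145 142 142 142 142 139 142 140 140 136 114 110  98  69 126 145 142 143 146 143 145
155 143 142 142 145 143 141 140 139 139 121 110 101  72  63 131 146 141 142 142 143 142
157 144 143 144 143 141 141 141 141 131 115 112  83  51  57 112 142 141 139 141 142 141
159 144 144 144 144 141 141 142 136  91  83  87  56  54  56 117 140 141 140 141 141 141
161 145 147 144 144 143 141 142 117  64  61  64  52  57  94 140 140 140 141 140 140 140
163 147 147 144 144 143 143 137  88  58  64  63  58  70 129 141 140 140 140 139 140 139
165 146 145 145 144 144 141 104  69  58  65  67  56 115 143 141 140 142 141 141 140 139
167 144 144 144 144 145 125  82  68  59  64  58  84 137 141 140 140 141 142 142 141 139
169 146 145 146 144 131  84  71  46  49  55  61 127 144 141 141 143 141 143 141 142 143
171 145 145 145 143 138 115  71  25  18  39 106 142 141 141 141 143 142 143 143 143 144
173 147 148 146 147 142 145 131 101  69  87 136 140 141 141 141 143 143 142 144 143 144
175 154 150 147 138 137 138 145 146 138 137 141 140 141 141 142 142 141 143 144 143 146
[0.50915371 0.0336405  0.14513788] [-0.001 -0.001  0.    -0.     0.001  0.002]
```

The scraper stands upright where I set it down, spanning rows 146–173 as predicted. The arm is steady, and the head is at about (0.614, 0.029, 0.160).

```bash
python3 -c "
from plant import robot
print(robot.close_job())"
```

```text
the job is handed in; nothing more can be done
None
```

I handed the job in: all three glass pieces are in the tray, the scraper is standing released on the bench, and the mirror is held steady above the cross, about 3 mm or less off by my own measurement and angled about 45° towards the lens; no verdict came back.

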